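# Fit a vacuum lid flush on a sample box and prime its pump

### The arm

A 6-joint arm with a two-finger parallel gripper is mounted at the origin on the work surface. World frame = base frame: x ahead of the robot, y to its left, z up, the work surface at z = 0. Lengths are in m, angles in rad, forces in N, time in s.
With the tool pointing down it reaches from about 0.35 to 0.875 m from the base axis. Payload 4.2 kg.
Tool frame: the origin (TCP) lies at the very end of the fingers, on their centre line; the grasp point (between the pads) lies 19 mm behind it; z points along the fingers, y is the line along which they close (so a half turn about z gives the same grasp; the last joint's range is limited). The gripper opens to 85 mm and grips with 20 to 120 N. Pads are 22 mm wide; open, the fingers measure 114 mm over their backs; the gripper's body (76 mm by 85 mm) begins 54 mm behind the grasp point. The pads swing forward as they close: fully open they stand 13 mm farther back than shut.
Start: joints at [-0.951, 0.385, 0.008, 0, -1.194, -0.259], TCP at [0.221, -0.585, 0.231] pointing down, gripper open.
Joint ranges: [-3.14, 3.14], [-1.21, 2.06], [-1.07, 1.41], [-3.16, 2.05], [-2.99, -0.16], [-3.1, 3.1]. Speed limits (rad/s): [2.79, 2.79, 3.14, 3.14, 3.14, 3.14].

### API

Orientations are given as a rotation vector (axis times angle).
In Python, from workcell import r gives the robot as it stands.
- The arm moves only by the tool shift_gripper, called after "Request:" as name(argument=value, ...) on one line, values as JSON. Schema: {"type":"object","properties":{"plan":{"type":"array","items":{"type":"array","prefixItems":[{"type":"array","items":{"type":"number"},"minItems":3,"maxItems":3},{"type":"array","items":{"type":"number"},"minItems":3,"maxItems":3},{"type":"number"}],"minItems":3,"maxItems":3},"minItems":1,"maxItems":20},"only":{"type":"string"},"quiet":{"type":"boolean"},"lines":{"type":"string"}},"required":["plan"],"additionalProperties":false}. plan is a list of rows, 1 to 20 of them, each written [[rx, ry, rz], [dx, dy, dz], opening]: a rotation vector rx, ry, rz in rad, then dx, dy, dz in m, then the opening from 0.0 (shut) to 1.0 (fully open); each row shifts and turns the commanded pose from where the row before left it, along the tool's axes as they then stand; what a row does not reach is not made up. A row lasts 1/12 s, in which the tool goes at most 0.0417 m and 0.125 rad, less where a joint would pass 70% of its speed; a pose out of reach is approached as far as the arm can. The fingers move at their own pace and stop on an object; the grip force is fixed at half the most. Time passes only in rows, so rows that do not move let the fingers close. The tool returns the time, the measured TCP pose, the force, the opening and the grip force at its end. only (a regular expression) keeps the lines of the reply that match it, lines (a string "A,B") keeps lines A to B, and quiet returns only ok. Input that does not fit is refused with a message, and nothing moves.
- r.sense(): the state, without advancing time (a new reading comes with each control period).
- r.read_camera(name): name is "scene" or "top" or "wrist"; returns the picture (400x640x3 uint8, red, green, blue); there is no depth.
- r.get_calibration(name): a dict with "fx", "fy", "cx", "cy" (pixels), "R" (3x3) and "t" (3): a world point X has camera coordinates R X + t. Camera axes: x right, y down, z forward; pixel columns grow to the right and rows downward; lengths in m; the calibration is good to about 2 mm. A picture is of the moment at which its call begins: read the wrist's pose just before it. get_calibration takes no time and is no camera call; for the wrist camera it gives the pose at the moment of the call.
- r.close_job(): hands the job in; it is judged then, once.
The state is a dict: "time_s": time; "qpos": joint angles; "qvel": joint speeds; "joint_efforts": joint torques, N m; "eef_pos": TCP position; "tool_rot": TCP orientation; "contact_force": force on the tool from outside, world axes, zero at the start; "ft_torque": the same for the moment, N m; "grip_width": opening from 0.0 (shut) to 1.0 (fully open); "grip_force": force on a finger pad.
Only numpy, scipy, OpenCV 4.12 (cv2) and the standard library are available. Lean on these libraries where they do the work, as an engineer would, in place of code of your own. Each camera call takes 0.05 s, during which the arm holds its last target. There are 200 camera calls.

### The job

Close the open green sample box: pick up the white vacuum lid, lower it onto the box's rim (either way round, not dropped) so that its edges are flush with the box on all four sides, and let it rest there. Then push the red pump plunger on the lid straight down, through its soft first travel and on to the firm second stop, and release it so that it springs back up, with the lid still flush. Leave the amber bottle, the herb jar and the wooden block where they stand.

Things in the scene. Friction and masses are not known exactly. Their poses are not given: they have to be found in the camera images.
- box: Open-topped green rectangular box, loose, 1.2 kg, standing on the table: 150 mm along its x, 110 mm along its y, 80 mm high, walls 8 mm thick with a flat rim; small amber vials lie inside, well below the rim. Origin: centre of its underside; z up.
- box_rim (a point): Centre of the box's mouth, level with the top of the rim (80 mm above the box's underside). The closed lid's underside centre belongs here.
- lid: White flat rectangular lid, loose, about 0.25 kg, right way up on the table: 150 mm along its x, 110 mm along its y, like the box. Plate with black gasket below: 10 mm thick in all, flat underside, nothing enters or guides on the box. The gasket is set in 2 mm from the edge. On top at the centre: grey pump housing with the red plunger above it. Origin: centre of the underside; z up.
- housing (a point): Centre of the grey square pump housing on the lid, 25 mm above the lid's underside: 44 x 44 mm, sides parallel to the lid's x and y, from 10 to 40 mm above the underside. Grasp the lid by it from above, across either pair of sides.
- pump_top (a point): Centre of the top face of the red round plunger button (34 mm across, 10 mm thick) above the housing; 68 mm above the lid's underside when released. It goes down 16 mm in all, straight along the lid's -z.
- pump_first (a joint): Soft first travel of the plunger, m: 0 released, 0.008 at the first stop; sprung, needs about 1.2 N to start and 3.2 N at the stop; springs back.
- pump_second (a joint): Stiff second travel, m, which follows when the first is used up: 0 released, 0.008 at the firm second stop (the end of all travel); sprung, needs about 7 N to start and 14 N at the stop; springs back.
- amber_bottle: Bystander: amber bottle with a red cap, 54 mm across, 110 mm high, upright. Origin: centre of its underside.
- herb_jar: Bystander: green glass jar with a black cap, 66 mm across, 80 mm high, upright. Origin: centre of its underside.
- wood_stand: Bystander: dark wooden block, 60 x 80 x 35 mm. Origin: centre of its underside.

How it is judged:
On the way, in this order (a step that is already met when the one before it is completed fails the run):
1. the lid rests on the box's rim, edges flush, and the fingers have let go of it (horizontal distance between lid and box_rim below 0.005 m and angle between the x axis of lid and the x axis of box, either way round below 0.06 rad and z of lid in the frame of box between 0.077 and 0.083 m and angle between each of lid, box's own z axis and vertical below 0.04 rad and contact force between the fingers and lid below 0.1 N and contact force between lid and box above 0.5 N and linear speed of lid below 0.02 m/s and value of joint pump_second below 0.002 m), for 0.1 s.
2. the plunger is pressed down to its second stop with the lid flush on the box (horizontal distance between lid and box_rim below 0.005 m and angle between the x axis of lid and the x axis of box, either way round below 0.06 rad and z of lid in the frame of box between 0.077 and 0.083 m and angle between each of lid, box's own z axis and vertical below 0.04 rad and value of joint each of pump_first, pump_second above 0.006 m), for 0.05 s.
At the end, for the whole second after the job is handed in: The lid rests on the rim of the upright box, its centre within 5 mm and its long axis within 0.06 rad (either way round) of the box's, level; the plunger is fully up again (both travels under 1.5 mm); everything is released and at rest (horizontal distance between lid and box_rim below 0.005 m and angle between the x axis of lid and the x axis of box, either way round below 0.06 rad and z of lid in the frame of box between 0.077 and 0.083 m and angle between each of lid, box's own z axis and vertical below 0.04 rad and value of joint each of pump_first, pump_second below 0.0015 m and linear speed of each of lid, box below 0.01 m/s); the robot touches nothing.
It fails at once if the lid is dropped (falls free at over 0.4 m/s) (contact force between lid and anything else below 0.01 N and linear speed of lid above 0.4 m/s).
It fails at once if a bystander is moved by more than 30 mm or knocked over (distance of any of amber_bottle, herb_jar, wood_stand from where it was at the start of the episode above 0.03 m or angle between any of amber_bottle, herb_jar, wood_stand's own z axis and vertical above 0.5 rad).
It also fails if it takes over 51 s, if anything falls off the work surface, if the arm or the gripper's body presses on something with over 40 N, if the wrist force passes 120 N, or if a joint passes its speed limit or range.

## Working session

There is one attempt and no reset: what is moved stays moved. The work goes in short steps, Python scripts to look and compute and a tool call to move; the robot and the scene stay as the last step left them, time stands still between calls to the robot, and variables do not carry over. Pictures are saved under pics/ and viewed, at most 10 in all, crops included, and the job is handed in when it is done.

```bash
ls; mkdir -p pics
```

Run:
```python
from workcell import r
import cv2,numpy as np
for n in ("top","scene"):
    im=r.read_camera(n); cv2.imwrite(f"pics/{n}0.png",im[:,:,::-1])
    c=r.get_calibration(n); print(n,{k:np.round(v,4).tolist() for k,v in c.items()})
s=r.sense(); print(s)
```

```text
pics
workcell.py
top {'fx': 377.208, 'fy': 377.208, 'cx': 316.726, 'cy': 199.6172, 'R': [[-0.0202, -0.9998, 0.0035], [-0.9956, 0.0198, -0.0918], [0.0917, -0.0053, -0.9958]], 't': [0.0358, 0.6461, 0.7533]}
scene {'fx': 432.0431, 'fy': 432.0431, 'cx': 322.1879, 'cy': 197.7593, 'R': [[-0.3707, 0.9287, -0.0127], [0.4983, 0.1874, -0.8465], [-0.7837, -0.3201, -0.5323]], 't': [0.2292, -0.2364, 1.3328]}
{'time_s': 0.1, 'qpos': array([-9.51379470e-01,  3.85430209e-01,  6.76497562e-03, -4.06963236e-04,
       -1.19402710e+00, -2.58613068e-01]), 'qvel': array([-0.00120213, -0.00182667,  0.00288842,  0.00265334, -0.00070693,
        0.00029055]), 'joint_efforts': array([-5.08211269e-04, -3.93319273e+01,  1.88928580e+01,  4.19790164e+00,
       -2.58583525e-03,  4.83970283e-06]), 'eef_pos': array([ 0.22046959, -0.58425863,  0.23036597]), 'tool_rot': array([ 5.63364827e-01, -3.09019478e+00, -2.94794635e-03]), 'contact_force': array([-0.08485985, -0.20285968, -0.36895558]), 'ft_torque': array([0.0525896 , 0.03235081, 0.00434469]), 'grip_force': 0.0, 'grip_width': 0.9948431079524778}
```

View pics/top0.png

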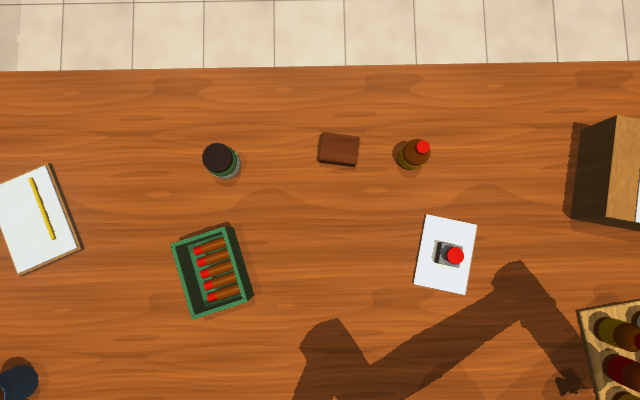

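View pics/scene0.png

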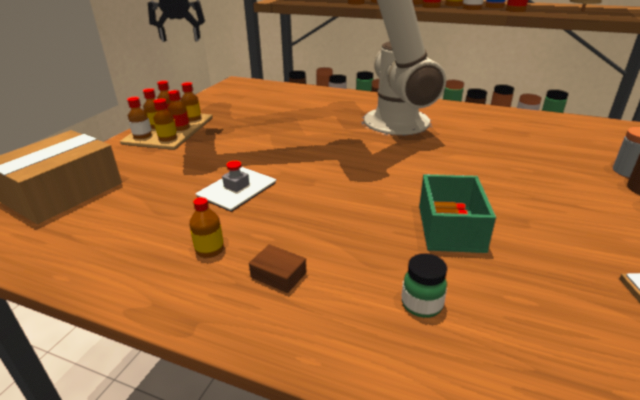

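The top view shows the lid at about (445,254), the box at (211,271) and the bystanders at the far side. The scene view agrees. I'll enlarge both parts.

Run:
```python
import cv2,numpy as np
im=cv2.imread("pics/top0.png")
a=cv2.resize(im[210:325,165:260],None,fx=4,fy=4,interpolation=cv2.INTER_CUBIC)
b=cv2.resize(im[200:315,400:495],None,fx=4,fy=4,interpolation=cv2.INTER_CUBIC)
cv2.imwrite("pics/crop0.png",np.hstack([a,b]))
```

```text
(no output)
```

View pics/crop0.png

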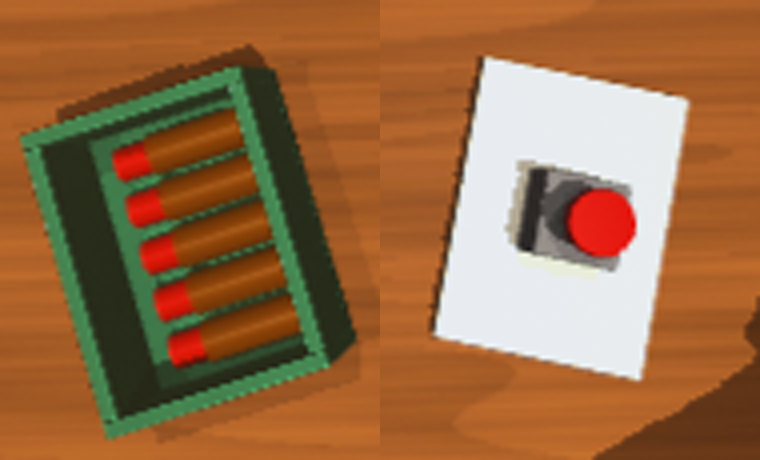

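Crop: box rim corners at (21,137),(240,66),(329,367),(110,438). Lid plate top corners at (484,57),(689,100),(642,380),(435,336).

Create h.py:
```python
from workcell import r
import numpy as np, cv2
from scipy.spatial.transform import Rotation as Ro
def ray(c,uv,z):
    R=np.array(c["R"]);t=np.array(c["t"]);C=-R.T@t
    d=R.T@np.array([(uv[0]-c["cx"])/c["fx"],(uv[1]-c["cy"])/c["fy"],1.])
    return C+d*(z-C[2])/d[2]
def proj(c,X):
    p=np.array(c["R"])@X+np.array(c["t"]); return np.array([c["fx"]*p[0]/p[2]+c["cx"],c["fy"]*p[1]/p[2]+c["cy"]])
def rect(c,px,z,name):
    P=np.array([ray(c,p,z) for p in px]); m=P.mean(0)
    s=[np.linalg.norm(P[i]-P[(i+1)%4]) for i in range(4)]
    L=(P[2]-P[1])+(P[3]-P[0]) ; W=(P[1]-P[0])+(P[2]-P[3])
    if np.linalg.norm(W)>np.linalg.norm(L): L,W=W,L
    print(name,"centre",m.round(4),"sides",np.round(s,4),"long axis deg",np.degrees(np.arctan2(L[1],L[0]))%180,"short deg",np.degrees(np.arctan2(W[1],W[0]))%180)
    return m
def pose():
    s=r.sense(); R=Ro.from_rotvec(s["tool_rot"]).as_matrix(); return s["eef_pos"],R,s
def goto(p,yaw_y=None):
    """displacement in tool axes to world p, and turn about tool z so the closing line lies at yaw_y deg (mod 180)"""
    e,R,s=pose(); d=np.array(p)-e; y=np.degrees(np.arctan2(R[1,1],R[0,1]))
    print("tcp",e.round(4),"tool-axes d",(R.T@d).round(4),"tilt",np.degrees(np.arccos(-R[2,2])).round(2),"y-axis deg",y.round(2),"q6",s["qpos"][5].round(3))
    if yaw_y is not None:
        w=(yaw_y-y+90)%180-90; print("tool z turn (rad)",-np.radians(w))
        e2=R@Ro.from_rotvec([0,0,-np.radians(w)]).as_matrix(); print("d in turned axes",(e2.T@d).round(4))
```

Run:
```python
from h import *
c=r.get_calibration("top")
f=lambda P,o:[((u+.5)/4-.5+o[0],(v+.5)/4-.5+o[1]) for u,v in P]
b=rect(c,f([(21,137),(240,66),(329,367),(110,438)],(165,210)),.08,"box")
l=rect(c,f([(104,57),(309,100),(262,380),(55,336)],(400,200)),.01,"lid")
goto([l[0],l[1],.2])
w=r.get_calibration("wrist");print(w)
```

```text
box centre [0.5071 0.2325 0.08  ] sides [0.1096 0.1492 0.1076 0.1485] long axis deg 16.88145130479967 short deg 106.72424688382905
lid centre [ 0.5286 -0.2451  0.01  ] sides [0.1104 0.1486 0.1097 0.1486] long axis deg 167.26880145038717 short deg 76.95207712110407
tcp [ 0.2205 -0.5843  0.2304] tool-axes d [-0.408   0.2085  0.0307] tilt 0.11 y-axis deg 110.66 q6 -0.259
{'fx': 280.9092536064079, 'fy': 280.9092536064079, 'cx': 318.5591724950338, 'cy': 200.7107744786601, 'R': array([[-0.35192637,  0.93602606,  0.00174374],
       [ 0.88876597,  0.33357192,  0.31436417],
       [ 0.29367139,  0.11218282, -0.94930086]]), 't': array([ 0.62629891, -0.04330689,  0.38107481])}
```
Good. Grasp by housing: z TCP: housing 10-40, grasp point 25 above underside, TCP is 19 ahead → TCP at ~ z 6mm?? grasp point at 0.025 → TCP z=0.006 which is below plate top (0.010). "very end of fingers" - so grasp point must be ≥ ~0.031 → TCP 0.014. Also gripper body starts 54 behind the grasp point: 0.031+0.054=0.085; plunger top 0.068. OK. TCP when open: pads stand 13 mm farther back. So "TCP at the end of fingers" when shut probably; at 44 mm open part-way. Choose TCP z ~0.014-> if pad retreats ~6mm when at 44 mm opening, pad contacts at 0.033+6=0.039?? Hmm. Pads have some height. "grasp point 19mm behind TCP" maybe at closed. With opening 44/85, maybe retreats ~5mm. Then finger tip at TCP+5mm. TCP z =0.010 perhaps: tip at 0.015. Grasp point at 0.034. Fine; but when closing swing forward from 44... it stops at 44. Safe. But plate contact when opening? Pads move back, fine. So TCP z=0.011.

Box and lid sizes agree with the given ones. Next I move above the lid and turn the closing line to 76.95°.

Request:
shift_gripper(plan=[[[0,0,0],[-0.034,0.0174,0.0025],1],[[0,0,0],[-0.034,0.0174,0.0025],1],[[0,0,0],[-0.034,0.0174,0.0025],1],[[0,0,0],[-0.034,0.0174,0.0025],1],[[0,0,0],[-0.034,0.0174,0.0025],1],[[0,0,0],[-0.034,0.0174,0.0025],1],[[0,0,0],[-0.034,0.0174,0.0025],1],[[0,0,0],[-0.034,0.0174,0.0025],1],[[0,0,0],[-0.034,0.0174,0.0025],1],[[0,0,0],[-0.034,0.0174,0.0025],1],[[0,0,0],[-0.034,0.0174,0.0025],1],[[0,0,0],[-0.034,0.0174,0.0025],1],[[0,0,0.1178],[0,0,0],1],[[0,0,0.1178],[0,0,0],1],[[0,0,0.1178],[0,0,0],1],[[0,0,0.1178],[0,0,0],1],[[0,0,0.1178],[0,0,0],1],[[0,0,0],[0,0,0],1],[[0,0,0],[0,0,0],1]])

```text
time_s: 1.68
eef_pos: [0.5284, -0.2453, 0.2009]
tool_rot: [-0.353, -3.121, -0.0]
contact_force: [0.0, -0.5, 0.5]
grip_width: 1.004
grip_force: 0.0
```

Run:
```python
from h import *
goto([.5286,-.2451,.011],76.95)
c=r.get_calibration("wrist"); im=r.read_camera("wrist"); cv2.imwrite("pics/w1.png",im[:,:,::-1]); np.save("w1.npy",c,allow_pickle=True)
```

```text
tcp [ 0.5284 -0.2453  0.2009] tool-axes d [-0.0003  0.0002  0.1899] tilt 0.05 y-axis deg 77.09 q6 -1.639
tool z turn (rad) 0.0024684777673410763
d in turned axes [-0.0003  0.0002  0.1899]
```

View pics/w1.png

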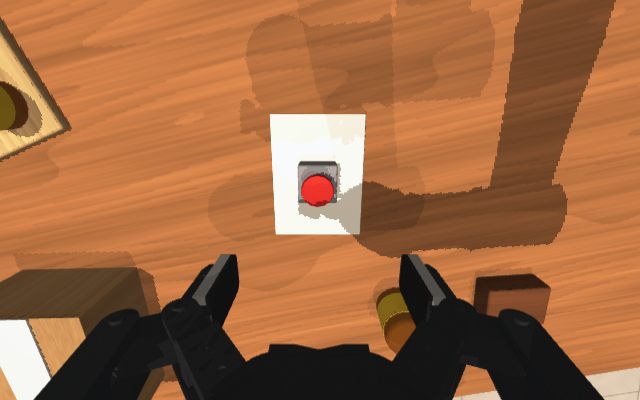

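The wrist view shows the lid squared up with the gripper; plate corners are at about (270,114),(366,114),(360,234),(276,234) and the button at (317,190). I'll refine against the calibration.

Run:
```python
from h import *
c=np.load("w1.npy",allow_pickle=True).item()
im=cv2.imread("pics/w1.png"); 
# plate edges subpixel by enlarged threshold hull
rect(c,[(269.7,113.7),(365.8,113.7),(360,234.3),(275.7,234.3)],.01,"lid")
print(ray(c,(317,190),.068))
hsv=cv2.cvtColor(im,cv2.COLOR_BGR2HSV); m=((hsv[...,0]<5)|(hsv[...,0]>175))&(hsv[...,1]>190)&(hsv[...,2]>150)
m[:150]=0;m[230:]=0;m[:,:280]=0;m[:,360:]=0
v,u=np.nonzero(m); print(u.mean(),v.mean(),u.min(),u.max(),v.min(),v.max())
cv2.imwrite("pics/w1c.png",cv2.resize(im[105:240,260:375],None,fx=4,fy=4,interpolation=cv2.INTER_CUBIC))
```

```text
lid centre [ 0.5311 -0.2479  0.01  ] sides [0.1095 0.1506 0.1102 0.1506] long axis deg 167.03333273989975 short deg 77.02631762229059
[ 0.52935123 -0.24825066  0.068     ]
316.8912429378531 189.66101694915255 302 332 176 204
```

View pics/w1c.png

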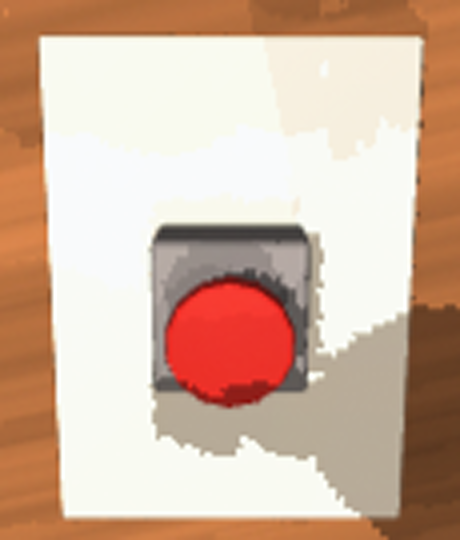

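Request:
shift_gripper(plan=[[[0,0,0.0025],[-0.0025,-0.0016,0.03],1],[[0,0,0],[0,0,0.03],1],[[0,0,0],[0,0,0.03],1],[[0,0,0],[0,0,0.03],1],[[0,0,0],[0,0,0.03],1],[[0,0,0],[0,0,0.02],1],[[0,0,0],[0,0,0.01],1],[[0,0,0],[0,0,0.009],1],[[0,0,0],[0,0,0],1],[[0,0,0],[0,0,0],0.6],[[0,0,0],[0,0,0],0.4],[[0,0,0],[0,0,0],0],[[0,0,0],[0,0,0],0],[[0,0,0],[0,0,0],0],[[0,0,0],[0,0,0],0],[[0,0,0],[0,0,0],0]])

```text
time_s: 3.07
eef_pos: [0.5319, -0.2477, 0.0139]
tool_rot: [0.36, 3.118, -0.001]
contact_force: [-0.6, 1.1, 6.2]
grip_width: 0.501
grip_force: 64.3
```

Request:
shift_gripper(plan=[[[0,0,0],[0,0,-0.005],0],[[0,0,0],[0,0,-0.01],0],[[0,0,0],[0,0,-0.02],0],[[0,0,0],[0,0,-0.025],0],[[0,0,0],[0,0,-0.025],0],[[0,0,0],[0,0,-0.025],0],[[0,0,0],[0,0,-0.025],0],[[0,0,0],[0,0,-0.02],0],[[0,0,0],[0,0,-0.01],0],[[0,0,0],[0,0,0],0],[[0,0,0],[0,0,0],0]])

```text
time_s: 3.98
eef_pos: [0.53, -0.2471, 0.1767]
tool_rot: [-0.362, -3.12, -0.001]
contact_force: [0.8, 1.9, -4.1]
grip_width: 0.506
grip_force: 63.2
```

Run:
```python
from h import *
c=r.get_calibration("wrist"); 
goto([.5071,.2325,.18],106.9)
im=r.read_camera("wrist"); cv2.imwrite("pics/w2.png",im[:,:,::-1]); np.save("w2.npy",c,allow_pickle=True)
```

```text
tcp [ 0.53   -0.2471  0.1767] tool-axes d [ 0.1323  0.4616 -0.0028] tilt 0.08 y-axis deg 76.75 q6 -1.642
tool z turn (rad) -0.5262148189380692
d in turned axes [-0.1175  0.4656 -0.0028]
```

View pics/w2.png

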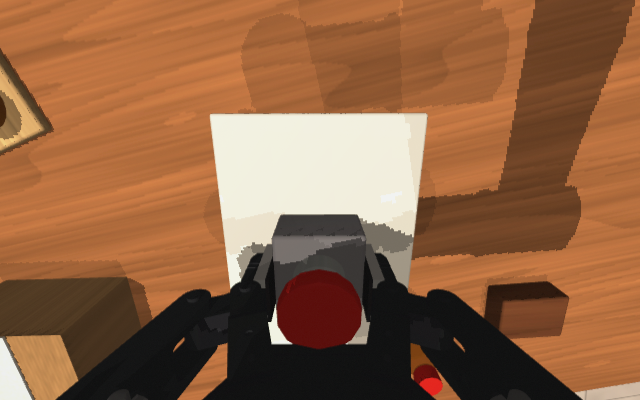

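The lid is held level; the far edge's corners are at (210,114) and (428,114). Compute the lid's offset in the hand.

Run:
```python
from h import *
c=np.load("w2.npy",allow_pickle=True).item(); e,R,s=pose(); C=-np.array(c["R"]).T@np.array(c["t"])
print("cam in tool",(R.T@(C-e)).round(4))
P=[R.T@(ray(c,p,e[2]-.0039)-e) for p in [(209.7,113.7),(427.7,113.7)]]; print(np.round(P,4),np.linalg.norm(P[1]-P[0]))
im=cv2.imread("pics/w2.png")
for row in (125,150,180): # edges of plate at rows
    g=im[row].astype(int).sum(1); d=np.diff(g); print(row,np.argsort(-d)[:3],np.argsort(d)[:3])
g=im[:,300].astype(int).sum(1);print(np.diff(g)[108:118])
# corners of w1 lid in tool frame then
c1=np.load("w1.npy",allow_pickle=True).item()
```

```text
cam in tool [ 0.0782 -0.0012 -0.1448]
[[ 0.0751 -0.0562  0.0041]
 [ 0.075   0.0542  0.0042]] 0.1104226278368149
125 [210  51  20] [511 425 426]
150 [213  12 576] [423 506 422]
180 [216 217 566] [419 498 420]
[  1  -2  -1  -5 162 152  50  18   0   1]
```

Request:
shift_gripper(plan=[[[0,0,0],[0,0.01,-0.01],0],[[0,0,0],[-0.0005,0.02,-0.015],0],[[0,0,0],[-0.0007,0.034,-0.0103],0],[[0,0,0],[-0.0007,0.034,-0.0103],0],[[0,0,0],[-0.0007,0.034,-0.0103],0],[[0,0,0],[-0.0007,0.034,-0.0103],0],[[0,0,0],[-0.0007,0.034,-0.0103],0],[[0,0,0],[-0.0007,0.034,-0.0103],0],[[0,0,0],[-0.0007,0.034,-0.0103],0],[[0,0,0],[-0.0007,0.034,-0.0103],0],[[0,0,0],[-0.0007,0.034,-0.0103],0],[[0,0,0],[-0.0007,0.034,-0.0103],0],[[0,0,0],[-0.0007,0.034,-0.0103],0],[[0,0,0],[-0.0007,0.034,-0.0103],0],[[0,0,0],[-0.0007,0.034,-0.0103],0],[[0,0,0],[-0.0007,0.034,-0.0103],0],[[0,0,0],[0,0.025,0],0],[[0,0,0],[0,0.012,0],0],[[0,0,-0.1],[0,0,0],0],[[0,0,-0.1],[0,0,0],0]])

```text
time_s: 5.7
eef_pos: [0.6643, 0.2803, 0.3435]
tool_rot: [-0.038, -3.137, 0.004]
contact_force: [-0.1, -0.9, -3.7]
grip_width: 0.504
grip_force: 63.1
```

Request:
shift_gripper(plan=[[[0,0,-0.1],[0,0,0],0],[[0,0,-0.1],[0,0,0],0],[[0,0,-0.08],[0,0,0],0],[[0,0,-0.046],[0,0,0],0],[[0,0,0],[0,0,0],0],[[0,0,0],[0,0,0],0],[[0,0,0],[0,0,0],0]])

```text
time_s: 6.28
eef_pos: [0.6647, 0.2788, 0.3456]
tool_rot: [0.46, -3.106, 0.001]
contact_force: [0.5, 0.2, -2.7]
grip_width: 0.503
grip_force: 63.1
```

Run:
```python
from h import *
c=r.get_calibration("wrist"); 
goto([.5071,.2325,.086],106.9)
im=r.read_camera("wrist"); cv2.imwrite("pics/w3.png",im[:,:,::-1]); np.save("w3.npy",c,allow_pickle=True)
```

```text
tcp [0.6647 0.2788 0.3456] tool-axes d [0.1638 0.0015 0.2599] tilt 0.1 y-axis deg 106.85 q6 -1.897
tool z turn (rad) -0.000792550826035976
d in turned axes [0.1638 0.0016 0.2599]
```

View pics/w3.png

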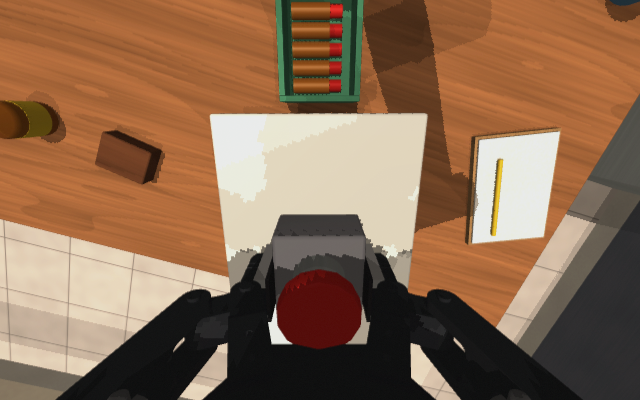

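The box's near end is visible at the top centre, beyond the lid's far edge (row 114). I'll enlarge it.

Run:
```python
import cv2
im=cv2.imread("pics/w3.png")
cv2.imwrite("pics/w3c.png",cv2.resize(im[0:118,265:372],None,fx=5,fy=5,interpolation=cv2.INTER_CUBIC))
```

```text
(no output)
```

View pics/w3c.png

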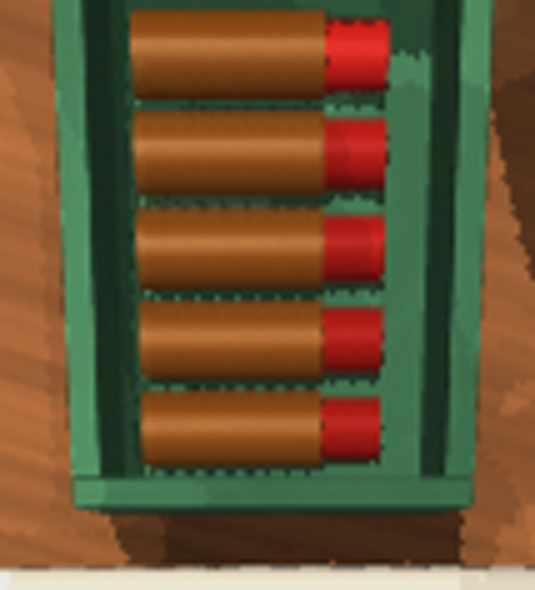

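Run:
```python
from h import *
c=np.load("w3.npy",allow_pickle=True).item(); e,R,s=pose()
px=[((u+.5)/5-.5+265,(v+.5)/5-.5) for u,v in [(74,506),(473,506),(494,0),(50,0)]]
P=np.array([R.T@(ray(c,p,.08)-e) for p in px]); print(P.round(4))
print("width",np.linalg.norm(P[1]-P[0]),np.linalg.norm(P[2]-P[3]))
for a,b in ((0,3),(1,2)): d=P[b]-P[a]; print("side yaw in tool",np.degrees(np.arctan2(d[1],d[0])))
ctr=P[:2].mean(0)+[.075,0,0]; print("box centre tool",ctr,"world",R@ctr+e)
```

```text
[[ 0.0885 -0.0559  0.266 ]
 [ 0.0884  0.0538  0.266 ]
 [ 0.2069  0.0538  0.2661]
 [ 0.207  -0.0566  0.2662]]
width 0.1096857571439799 0.11033722535160158
side yaw in tool -0.3152578190168454
side yaw in tool -0.0003256531446047414
box centre tool [ 0.16344741 -0.00107791  0.26602008] world [0.50838204 0.23014049 0.08009007]
```

Request:
shift_gripper(plan=[[[0,0,0],[0.015,0,0.01],0],[[0,0,0],[0.025,0,0.015],0],[[0,0,0],[0.03,0,0.02],0],[[0,0,0],[0.03,0,0.02],0],[[0,0,0],[0.03,0,0.02],0],[[0,0,0],[0.02,0,0.02],0],[[0,0,0],[0.01,0,0.02],0],[[0,0,0],[0.0034,0,0.025],0],[[0,0,0],[0,0,0.025],0],[[0,0,0],[0,0,0.025],0],[[0,0,0],[0,0,0.02],0],[[0,0,0],[0,0,0.01],0],[[0,0,0],[0,0,0.005],0],[[0,0,0],[0,0,0],0],[[0,0,0],[0,0,0],0],[[0,0,0],[0,0,0],0]])

```text
time_s: 7.67
eef_pos: [0.5096, 0.2319, 0.1131]
tool_rot: [-0.462, 3.105, 0.002]
contact_force: [0.5, -0.2, -3.2]
grip_width: 0.503
grip_force: 63.2
```

Run:
```python
from h import *
goto([.5084,.2301,.094],106.9)
c=r.get_calibration("top"); im=r.read_camera("top"); 
cv2.imwrite("pics/t4.png",cv2.resize(im[200:335,150:275,::-1],None,fx=4,fy=4,interpolation=cv2.INTER_CUBIC))
```

```text
tcp [0.5096 0.2319 0.1131] tool-axes d [ 0.0017 -0.0014  0.019 ] tilt 0.18 y-axis deg 106.93 q6 -1.992
tool z turn (rad) 0.0005553984600493845
d in turned axes [ 0.0017 -0.0014  0.019 ]
```

View pics/t4.png

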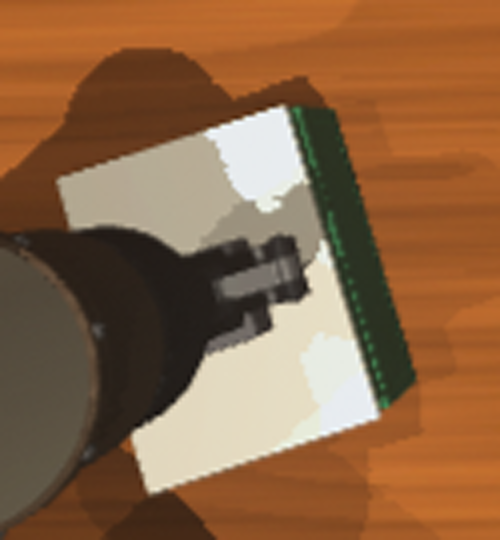

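The top crop shows the lid hovering over the box, aligned, with a thin green strip visible on the right as expected from parallax. I'll trim by 1.7 mm and lower gently.

Request:
shift_gripper(plan=[[[0,0,0],[0.0017,-0.0004,0.005],0],[[0,0,0],[0,0,0.004],0],[[0,0,0],[0,0,0.003],0],[[0,0,0],[0,0,0.002],0],[[0,0,0],[0,0,0.001],0],[[0,0,0],[0,0,0],0],[[0,0,0],[0,0,0],0],[[0,0,0],[0,0,0],0]])

```text
time_s: 8.38
eef_pos: [0.5073, 0.2305, 0.0966]
tool_rot: [-0.462, 3.107, 0.0]
contact_force: [0.9, 1.2, -2.8]
grip_width: 0.504
grip_force: 63.2
```

```bash
python3 -c "
from h import *
goto([.5084,.2301,.094],106.9)"
```

```text
tcp [0.5073 0.2305 0.0966] tool-axes d [-0.001  -0.0007  0.0026] tilt 0.02 y-axis deg 106.92 q6 -1.993
tool z turn (rad) 0.00042980991392593907
d in turned axes [-0.001  -0.0007  0.0026]
```

Request:
shift_gripper(plan=[[[0,0,0],[-0.0005,0,0.001],0],[[0,0,0],[0,0,0.0005],0],[[0,0,0],[0,0,0.0005],0],[[0,0,0],[0,0,0.0005],0],[[0,0,0],[0,0,0],0],[[0,0,0],[0,0,0],0]])

```text
time_s: 8.88
eef_pos: [0.5076, 0.2305, 0.0941]
tool_rot: [-0.462, 3.107, 0.0]
contact_force: [-0.1, -1.2, -3.3]
grip_width: 0.5
grip_force: 63.4
```

```bash
python3 -c "
from h import *
goto([.5084,.2301,.094],106.9)"
```

```text
tcp [0.5076 0.2305 0.0941] tool-axes d [-0.0006 -0.0006  0.0001] tilt 0.01 y-axis deg 106.92 q6 -1.993
tool z turn (rad) 0.00033215852641072923
d in turned axes [-0.0006 -0.0006  0.0001]
```

Request:
shift_gripper(plan=[[[0,0,0],[-0.0003,0,0.0005],0],[[0,0,0],[0,0,0.0005],0],[[0,0,0],[0,0,0],0],[[0,0,0],[0,0,0],0]])

```text
time_s: 9.22
eef_pos: [0.5078, 0.2306, 0.0939]
tool_rot: [-0.462, 3.107, -0.0]
contact_force: [-4.5, -0.4, 5.9]
grip_width: 0.499
grip_force: 64.3
```

Request:
shift_gripper(plan=[[[0,0,0],[0,0,0.0005],0],[[0,0,0],[0,0,0.0005],0],[[0,0,0],[0,0,0],0],[[0,0,0],[0,0,0],0]])

```text
time_s: 9.55
eef_pos: [0.5078, 0.2306, 0.0939]
tool_rot: [-0.463, 3.107, -0.0]
contact_force: [-6.2, -2.0, 10.6]
grip_width: 0.503
grip_force: 64.9
```

Request:
shift_gripper(plan=[[[0,0,0],[0,0,-0.0007],0],[[0,0,0],[0,0,0],0],[[0,0,0],[0,0,0],0.6],[[0,0,0],[0,0,0],0.7],[[0,0,0],[0,0,0],0.85],[[0,0,0],[0,0,0],1],[[0,0,0],[0,0,0],1],[[0,0,0],[0,0,0],1],[[0,0,0],[0,0,0],1]])

```text
time_s: 10.3
eef_pos: [0.5079, 0.2306, 0.0926]
tool_rot: [0.462, -3.107, 0.0]
contact_force: [-0.1, 0.0, 0.4]
grip_width: 0.999
grip_force: 0.0
```

Request:
shift_gripper(plan=[[[0,0,0],[0,0,-0.01],1],[[0,0,0],[0,0,-0.02],1],[[0,0,0],[0,0,-0.03],1],[[0,0,0],[0,0,-0.03],1],[[0,0,0],[0,0,-0.03],1],[[0,0,0],[0,0,-0.02],1],[[0,0,0],[0,0,0],1],[[0,0,0],[0,0,0],1],[[0,0,0],[0,0,0],1]])

```text
time_s: 11.05
eef_pos: [0.5073, 0.2303, 0.2324]
tool_rot: [0.462, -3.107, -0.0]
contact_force: [-0.3, 0.0, -0.4]
grip_width: 0.999
grip_force: 0.0
```

Run:
```python
from h import *
e,R,s=pose()
c=r.get_calibration("wrist"); im=r.read_camera("wrist"); np.save("w5.npy",dict(c=c,e=e,R=R),allow_pickle=True)
cv2.imwrite("pics/w5full.png",im[:,:,::-1])
cv2.imwrite("pics/w5.png",cv2.resize(im[50:290,210:430,::-1],None,fx=2.5,fy=2.5,interpolation=cv2.INTER_CUBIC)); print(e)
```

```text
[0.50732301 0.23028759 0.23243697]
```

View pics/w5.png

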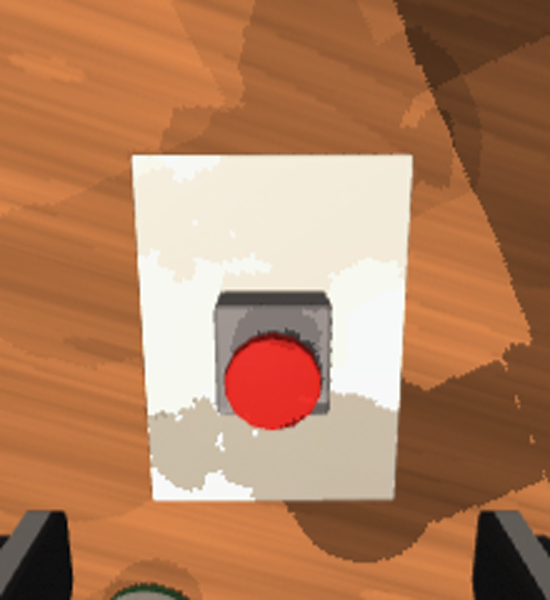

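The lid rests squared on the box, covering it; corners at (132,155),(412,155),(395,499),(152,499) in the crop, the button at (273,380).

Run:
```python
from h import *
d=np.load("w5.npy",allow_pickle=True).item(); c,e,R=d["c"],d["e"],d["R"]
f=lambda u,v:((u+.5)/2.5-.5+210,(v+.5)/2.5-.5+50)
m=rect(c,[f(132,155),f(412,155),f(395,499),f(152,499)],.09,"lid"); print("lid in tool",R.T@(m-e),"vs box world .5084 .2301")
b=ray(c,f(273,381),.148); print("button",b)
goto([m[0],m[1],.148],106.9)
```

```text
lid centre [0.5069 0.2283 0.09  ] sides [0.1089 0.1494 0.1107 0.1494] long axis deg 17.10546423364056 short deg 106.846282091371
lid in tool [ 0.00086349 -0.00183858  0.14243757] vs box world .5084 .2301
button [0.50548266 0.22783846 0.148     ]
tcp [0.5072 0.2302 0.2318] tool-axes d [ 0.0007 -0.0017  0.0838] tilt 0.12 y-axis deg 106.91 q6 -1.992
tool z turn (rad) 0.00012943208158968473
d in turned axes [ 0.0007 -0.0017  0.0838]
```

Request:
shift_gripper(plan=[[[0,0,0],[0,-0.02,0],1],[[0,0,0],[0,-0.04,0],1],[[0,0,0],[0,-0.04,0],0.8],[[0,0,0],[0,-0.04,0],0],[[0,0,0],[0,-0.04,0],0],[[0,0,0],[0,-0.04,0],0],[[0,0,0],[0,-0.03,0],0],[[0,0,0],[0,0,0],0],[[0,0,0],[0,0,0],0]])

```text
time_s: 11.85
eef_pos: [0.5802, -0.0103, 0.2309]
tool_rot: [0.456, -3.105, 0.0]
contact_force: [-0.1, 0.2, 0.0]
grip_width: 0.007
grip_force: 0.0
```

Run:
```python
from h import *
c=r.get_calibration("top"); im=r.read_camera("top")[:,:,::-1].copy(); cv2.imwrite("pics/t6.png",im)
sub=im[190:335,140:275]; hsv=cv2.cvtColor(sub,cv2.COLOR_BGR2HSV)
m=((hsv[...,1]<70)&(hsv[...,2]>110)).astype(np.uint8)
m=cv2.morphologyEx(m,cv2.MORPH_OPEN,np.ones((3,3)))
k=max(cv2.findContours(m,cv2.RETR_EXTERNAL,cv2.CHAIN_APPROX_NONE)[0],key=cv2.contourArea)
h=cv2.convexHull(k); a=cv2.approxPolyDP(h,6,True)[:,0]+[140,190]; print(a.tolist(),cv2.contourArea(h))
if len(a)==4: rect(c,a,.09,"lid from top (hull)")
P=np.array([ray(c,p,.09)[:2] for p in (h[:,0]+[140,190]).astype(float)],np.float32)
print("minAreaRect",cv2.minAreaRect(P*1000))
# same tool on the first picture's green rim
s0=cv2.imread("pics/top0.png")[190:335,140:275]; g=cv2.cvtColor(s0,cv2.COLOR_BGR2HSV)
m0=((g[...,0]>60)&(g[...,0]<90)&(g[...,1]>80)&(g[...,2]>90)).astype(np.uint8)
v,u=np.nonzero(m0); h0=cv2.convexHull(np.stack([u,v],1).astype(np.int32))[:,0]+[140,190]
P0=np.array([ray(c,p,.08)[:2] for p in h0.astype(float)],np.float32); print("rim0",cv2.minAreaRect(P0*1000))
```

```text
[[274, 198], [274, 308], [239, 317], [217, 274], [211, 217]] 6248.0
minAreaRect ((535.5799560546875, 166.8993377685547), (121.73993682861328, 221.9414520263672), 89.43864440917969)
rim0 ((507.7159423828125, 232.67807006835938), (148.5919952392578, 107.2123794555664), 16.968585968017578)
```

Run:
```python
from h import *
c=r.get_calibration("top"); im=cv2.imread("pics/t6.png"); hsv=cv2.cvtColor(im,cv2.COLOR_BGR2HSV)
ctr=np.array([.5077,.2327]); y=np.radians(17); ax=np.array([np.cos(y),np.sin(y)]); ay=np.array([-ax[1],ax[0]])
cor=[ctr+a*.085*ax+b*.065*ay for a,b in((1,1),(1,-1),(-1,-1),(-1,1))]
poly=np.array([proj(c,np.r_[p,.09]) for p in cor]); print(poly.round(1).tolist())
M=np.zeros(im.shape[:2],np.uint8); cv2.fillPoly(M,[poly.astype(np.int32)],1)
m=((hsv[...,1]<90)&(hsv[...,2]>100)).astype(np.uint8)*M
v,u=np.nonzero(m); h=cv2.convexHull(np.stack([u,v],1).astype(np.int32))[:,0]
P=np.array([ray(c,p,.09)[:2] for p in h.astype(float)],np.float32); print("lid",cv2.minAreaRect(P*1000))
```

```text
[[160.9, 240.1], [226.7, 218.7], [253.2, 305.4], [186.2, 327.7]]
lid ((508.2605285644531, 233.52383422851562), (172.14353942871094, 132.39791870117188), 17.424863815307617)
```

Run:
```python
from h import *
c=r.get_calibration("top")
def edges(im,ch,z,lo,hi):
    ctr=np.array([.5077,.2327]); y=np.radians(16.9); ax=np.array([np.cos(y),np.sin(y)]); ay=np.array([-ax[1],ax[0]])
    out={}
    for nm,n,t,h,w in(("+x",ax,ay,.075,.055),("-x",-ax,ay,.075,.055),("+y",ay,ax,.055,.075),("-y",-ay,ax,.055,.075)):
        o=np.arange(lo,hi,.0004); res=[]
        for s in np.linspace(-w*.8,w*.8,25):
            q=np.array([proj(c,np.r_[ctr+n*(h+d)+t*s,z]) for d in o],np.float32)
            p=cv2.remap(im,q[:,:1],q[:,1:],cv2.INTER_LINEAR)[:,0,ch].astype(float)
            g=np.abs(p[4:]-p[:-4]); res.append(o[2:-2][g.argmax()] if g.max()>30 else np.nan)
        res=np.array(res)*1000; out[nm]=(np.round(np.nanpercentile(res,[25,50,75]),1).tolist(),int(np.isfinite(res).sum()))
    return out
print("lid",edges(cv2.imread("pics/t6.png"),0,.09,-.012,.012))
print("rim0",edges(cv2.imread("pics/top0.png"),2,.08,-.003,.010))
```

```text
lid {'+x': ([-8.4, -8.4, -8.4], 1), '-x': ([4.8, 4.8, 4.8], 1), '+y': ([nan, nan, nan], 0), '-y': ([nan, nan, nan], 0)}
rim0 {'+x': ([6.2, 7.4, 7.8], 21), '-x': ([-0.2, 0.2, 0.6], 25), '+y': ([0.2, 0.6, 1.0], 25), '-y': ([nan, nan, nan], 0)}
  return _nanquantile_unchecked(
```

The upper arm covers the lid in that picture, so I swing it further away.

Request:
shift_gripper(plan=[[[0,0,0],[0,-0.04,0],0],[[0,0,0],[0,-0.04,0],0],[[0,0,0],[0,-0.04,0],0],[[0,0,0],[0,-0.04,0],0],[[0,0,0],[0,-0.04,0],0],[[0,0,0],[0,0,0],0],[[0,0,0],[0,0,0],0]])

```text
time_s: 12.48
eef_pos: [0.6388, -0.2004, 0.231]
tool_rot: [0.46, -3.105, -0.001]
contact_force: [-0.5, 0.9, -0.0]
grip_width: 0.004
grip_force: 0.0
```

Add to h.py:
```python
def edges(im,ch,z,lo,hi,sg):
    """offset (mm) of each edge of a 150x110 rect about the nominal pose; sg: sign of the step going outward"""
    c=r.get_calibration("top"); ctr=np.array([.5077,.2327]); y=np.radians(16.9); ax=np.array([np.cos(y),np.sin(y)]); ay=np.array([-ax[1],ax[0]])
    out={}; o=np.arange(lo,hi,.0004)
    for nm,n,t,h,w in(("+x",ax,ay,.075,.055),("-x",-ax,ay,.075,.055),("+y",ay,ax,.055,.075),("-y",-ay,ax,.055,.075)):
        res=[]
        for s in np.linspace(-w*.8,w*.8,25):
            q=np.array([proj(c,np.r_[ctr+n*(h+d)+t*s,z]) for d in o],np.float32)
            p=cv2.remap(im,q[:,:1],q[:,1:],cv2.INTER_LINEAR)[:,0,ch].astype(float)
            g=sg*(p[4:]-p[:-4]); res.append([s*1000,o[2:-2][g.argmax()]*1000] if g.max()>25 else [np.nan]*2)
        res=np.array(res); k=np.isfinite(res[:,0])
        out[nm]=(int(k.sum()),np.nanmedian(res[:,1]).round(2) if k.any() else None, np.polyfit(*res[k].T,1)[0].round(3) if k.sum()>5 else None)
    return out
```

Run:
```python
from h import *
im=r.read_camera("top")[:,:,::-1].copy(); cv2.imwrite("pics/t7.png",im)
print("lid",edges(im,0,.09,-.012,.012,-1))
i0=cv2.imread("pics/top0.png"); g=i0.astype(int); G=np.clip(128+g[...,1:2]-g[...,2:],0,255).astype(np.uint8).repeat(3,2)  # green minus red
print("rim0",edges(G,0,.08,-.006,.006,-1))
```

```text
lid {'+x': (25, np.float64(-2.8), np.float64(-0.005)), '-x': (25, np.float64(2.4), np.float64(0.007)), '+y': (25, np.float64(-0.8), np.float64(0.003)), '-y': (25, np.float64(0.4), np.float64(-0.001))}
rim0 {'+x': (25, np.float64(-0.4), np.float64(0.002)), '-x': (25, np.float64(0.0), np.float64(-0.001)), '+y': (25, np.float64(0.4), np.float64(0.002)), '-y': (24, np.float64(-1.2), np.float64(-0.001))}
```

Run:
```python
from h import *
c=r.get_calibration("top"); y=np.radians(16.9); ax=np.array([np.cos(y),np.sin(y)]); ay=np.array([-ax[1],ax[0]]); ctr=np.array([.5077,.2327])
o=np.arange(-.012,.0121,.001)
for nm,n,t,h in(("+x",ax,ay,.075),("-y",-ay,ax,.055)):
  for f in("top0","t7"):
    im=cv2.imread(f"pics/{f}.png").astype(np.float32); A=[]
    for s in np.linspace(-.035,.035,31):
        q=np.array([proj(c,np.r_[ctr+n*(h+d)+t*s,.08]) for d in o],np.float32)
        A.append(cv2.remap(im,q[:,:1],q[:,1:],cv2.INTER_LINEAR)[:,0])
    A=np.mean(A,0); print(nm,f); print((A[:,1]-A[:,2]).round().astype(int).tolist()); print(A[:,1].round().astype(int).tolist())
# bottom edge of the visible -y wall (z=0), box before/after
```

```text
+x top0
[10, 9, 12, 20, 37, 56, 63, 63, 63, 61, 55, 33, -7, -36, -44, -45, -45, -46, -48, -55, -64, -70, -72, -72, -72]
[52, 51, 55, 67, 93, 122, 133, 133, 133, 131, 128, 110, 77, 58, 54, 54, 54, 55, 59, 68, 79, 86, 89, 88, 88]
+x t7
[6, 6, 6, 6, 6, 6, 6, 6, 6, 7, 13, 13, -7, -28, -35, -36, -36, -37, -39, -46, -54, -60, -61, -61, -61]
[213, 213, 213, 213, 213, 213, 213, 212, 208, 191, 150, 103, 69, 54, 51, 51, 51, 52, 55, 62, 71, 77, 78, 78, 78]
-y top0
[-50, -48, -39, -8, 30, 53, 63, 66, 67, 67, 58, 40, 22, 10, 6, 5, 5, 5, 5, 5, 5, 5, 5, 5, 6]
[64, 66, 69, 88, 114, 128, 133, 136, 137, 137, 124, 94, 67, 51, 44, 44, 44, 44, 44, 44, 44, 44, 44, 45, 46]
-y t7
[7, 7, 7, 7, 7, 7, 7, 7, 6, 3, 1, 1, 2, 4, 6, 6, 6, 6, 6, 6, 6, 6, 6, 6, 7]
[214, 214, 213, 213, 214, 214, 214, 214, 211, 191, 147, 100, 64, 47, 44, 44, 44, 44, 44, 44, 44, 44, 44, 44, 45]
```

The lid sits about 2.5 mm off the box centre and square, which is inside the 5 mm tolerance, and the box has not moved. Next I press with the fingers shut.

```bash
python3 -c "
from h import *
goto([.507,.2297,.17],106.9)"
```

```text
tcp [ 0.6387 -0.1992  0.2315] tool-axes d [0.001  0.4486 0.062 ] tilt 0.12 y-axis deg 106.93 q6 -1.214
tool z turn (rad) 0.0005159575869545018
d in turned axes [0.0012 0.4486 0.062 ]
```

Request:
shift_gripper(plan=[[[0,0,0],[0.001,0.0286,0],0],[[0,0,0],[0,0.04,0],0],[[0,0,0],[0,0.04,0],0],[[0,0,0],[0,0.04,0],0],[[0,0,0],[0,0.04,0],0],[[0,0,0],[0,0.04,0],0],[[0,0,0],[0,0.04,0],0],[[0,0,0],[0,0.04,0],0],[[0,0,0],[0,0.04,0],0],[[0,0,0],[0,0.04,0],0],[[0,0,0],[0,0.04,0],0],[[0,0,0],[0,0.02,0],0],[[0,0,0],[0,0,0.03],0],[[0,0,0],[0,0,0.02],0],[[0,0,0],[0,0,0.01],0],[[0,0,0],[0,0,0.002],0],[[0,0,0],[0,0,0],0],[[0,0,0],[0,0,0],0]])

```text
time_s: 14.03
eef_pos: [0.5078, 0.2296, 0.172]
tool_rot: [-0.463, 3.105, 0.001]
contact_force: [0.1, 0.1, 1.2]
grip_width: 0.004
grip_force: 0.0
```

```bash
python3 -c "
from h import *
goto([.507,.2297,.148],106.9)"
```

```text
tcp [0.5078 0.2296 0.172 ] tool-axes d [0.0008 0.0003 0.024 ] tilt 0.13 y-axis deg 106.97 q6 -1.991
tool z turn (rad) 0.001200572524177514
d in turned axes [0.0008 0.0003 0.024 ]
```

Request:
shift_gripper(plan=[[[0,0,0],[0,0,0.01],0],[[0,0,0],[0,0,0.01],0],[[0,0,0],[0,0,0.003],0],[[0,0,0],[0,0,0.003],0],[[0,0,0],[0,0,0.003],0],[[0,0,0],[0,0,0.003],0],[[0,0,0],[0,0,0],0],[[0,0,0],[0,0,0],0]])

```text
time_s: 14.7
eef_pos: [0.5071, 0.2286, 0.1395]
tool_rot: [0.463, -3.107, 0.001]
contact_force: [-4.1, -1.7, 6.5]
grip_width: 0.002
grip_force: 3.5
```

Request:
shift_gripper(plan=[[[0,0,0],[0,0,0.002],0],[[0,0,0],[0,0,0.002],0],[[0,0,0],[0,0,0.002],0],[[0,0,0],[0,0,0.001],0],[[0,0,0],[0,0,0.001],0],[[0,0,0],[0,0,0],0],[[0,0,0],[0,0,0],0]])

```text
time_s: 15.28
eef_pos: [0.5072, 0.2286, 0.1329]
tool_rot: [-0.463, 3.107, -0.001]
contact_force: [-6.6, -1.9, 12.8]
grip_width: 0.004
grip_force: 6.4
```

Request:
shift_gripper(plan=[[[0,0,0],[0,0,0.001],0],[[0,0,0],[0,0,0.001],0],[[0,0,0],[0,0,0],0],[[0,0,0],[0,0,0],0]])

```text
time_s: 15.62
eef_pos: [0.5073, 0.2286, 0.1318]
tool_rot: [-0.464, 3.106, -0.001]
contact_force: [-7.3, -1.8, 17.5]
grip_width: -0.004
grip_force: 8.3
```

The force now exceeds the 14 N of the second stop and travel is 16 mm. I'll release straight up, back away and check the lid.

Request:
shift_gripper(plan=[[[0,0,0],[0,0,-0.003],0],[[0,0,0],[0,0,-0.004],0],[[0,0,0],[0,0,-0.006],0],[[0,0,0],[0,0,-0.01],0],[[0,0,0],[0,0,-0.02],0],[[0,0,0],[0,0,-0.03],0],[[0,0,0],[0,0,-0.03],0],[[0,0,0],[0,0,0],0]])

```text
time_s: 16.28
eef_pos: [0.5108, 0.2308, 0.2386]
tool_rot: [-0.462, 3.095, 0.007]
contact_force: [1.0, -0.2, 1.9]
grip_width: 0.003
grip_force: 0.0
```

Request:
shift_gripper(plan=[[[0,0,0],[0,-0.02,0],0],[[0,0,0],[0,-0.04,0],0],[[0,0,0],[0,-0.04,0],0],[[0,0,0],[0,-0.04,0],0],[[0,0,0],[0,-0.04,0],0],[[0,0,0],[0,-0.04,0],0],[[0,0,0],[0,-0.04,0],0],[[0,0,0],[0,-0.04,0],0],[[0,0,0],[0,-0.04,0],0],[[0,0,0],[0,-0.04,0],0],[[0,0,0],[0,-0.04,0],0],[[0,0,0],[0,-0.03,0],0],[[0,0,0],[0,0,0],0],[[0,0,0],[0,0,0],0],[[0,0,0],[0,0,0],0]])

```text
time_s: 17.53
eef_pos: [0.6382, -0.2015, 0.2312]
tool_rot: [0.461, -3.107, -0.001]
contact_force: [-0.9, 1.2, 0.2]
grip_width: -0.004
grip_force: 0.0
```

Run:
```python
from h import *
im=r.read_camera("top")[:,:,::-1].copy(); cv2.imwrite("pics/t8.png",im)
print("lid",edges(im,0,.09,-.012,.012,-1))
a=cv2.imread("pics/t7.png")
def red(i):
    g=i[190:335,140:275].astype(int); v,u=np.nonzero((g[...,2]>130)&(g[...,1]<60)&(g[...,0]<60)); return u.mean().round(2),v.mean().round(2),len(u)
print("button before/after",red(a),red(im))
```

```text
lid {'+x': (25, np.float64(-2.8), np.float64(-0.005)), '-x': (25, np.float64(2.4), np.float64(0.006)), '+y': (25, np.float64(-0.8), np.float64(0.003)), '-y': (25, np.float64(0.4), np.float64(-0.002))}
button before/after (np.float64(58.27), np.float64(87.19), 277) (np.float64(58.27), np.float64(87.19), 277)
```

The lid hasn't moved and the button is fully up, so I hand in.

```bash
python3 -c "
from workcell import r
print(r.close_job())"
```

```text
the job is handed in; nothing more can be done
None
```

The job is handed in, with no verdict shown: the lid rests on the box square and about 2.5 mm off centre (limit 5 mm), and the plunger went down its full 16 mm to the second stop (17.5 N) and sprang back up; I moved none of the bystanders knowingly but didn't re-measure them.

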